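# Turn a coated sample plate over through the twist chute

### The arm

A 7-joint arm with a two-finger parallel gripper is mounted at the origin on the work surface. World frame = base frame: x ahead of the robot, y to its left, z up, the work surface at z = 0. Lengths are in mm, angles in rad, forces in N, time in s.
With the tool pointing down it reaches from about 400 to 875 mm from the base axis. Payload 4.4 kg.
Tool frame: the origin (TCP) lies at the very end of the fingers, on their centre line; the grasp point (between the pads) lies 19 mm behind it; z points along the fingers, y is the direction in which the jaws open and shut (so a half turn about z gives the same grasp; the last joint's range is limited). The gripper opens to 85 mm and grips with 20 to 120 N. Pads are 22 mm wide; open, the fingers measure 114 mm over their backs; the gripper's body (76 mm by 85 mm) begins 54 mm behind the grasp point. The pads swing forward as they close: fully open they stand 13 mm farther back than shut.
Start: joints at [1.18, 0.628, 0.038, 1.517, -0.027, 0.996, -0.02], TCP at [207.455, -616.02, 231.313] pointing down, gripper open.
Joint ranges: [-3.06, 3.06], [-0.37, 2.12], [-1.25, 1.32], [0.18, 2.47], [-1.1, 4.24], [0.23, 1.98], [-2.94, 2.94]. Speed limits (rad/s): [2.57, 2.57, 3.14, 3.14, 3.14, 3.14, 3.14].

### API

Orientations are given as [roll, pitch, yaw] about the fixed x, y, z axes, in that order (R = Rz(yaw) Ry(pitch) Rx(roll)).
In Python, from cell import ctrl gives the robot as it stands.
- The arm moves only by the shell command python3 -m crank 'ROWS' [OPENING]. ROWS is JSON, a list that holds one entry, the list of rows, each a list of 6 numbers: the shift along the tool's x, y, z in units of 30 mm (1.0 is 30 mm), then the turn, a rotation vector about the tool's x, y, z in units of 6 degrees (1.0 is 6 degrees). In form: [[[tx, ty, tz, rx, ry, rz], ...]]. A call has 1 to 12 rows; each row shifts and turns the pose as measured when the row begins, along the tool's axes as they then stand; what a row does not reach is not made up. A row lasts 1/12 s, in which the tool goes at most 41.7 mm and 7.16 degrees, less where a joint would pass 70% of its speed; a pose out of reach is approached as far as the arm can. A call is refused whole if a number of a shift passes 1 or a number of a turn 1, either way. A call with a gripper value outside its range is refused whole. OPENING is the gripper command: -1 is fully open, 1 is shut, values between are in proportion, set as the call begins (- or left out, the last holds). The fingers move at their own pace and stop on an object; the grip force is fixed at half the most. Time passes only in rows, so rows that do not move let the fingers close. It gives the time, the measured TCP pose, the force and the opening at its end, in the units of the state.
- ctrl.read_state(): the state, without advancing time (a new reading comes with each control period).
- ctrl.get_image(name): name is "scene" or "top" or "wrist"; returns a dict with "color" (384x512x3 uint8, red, green, blue), "depth" (384x512 float32, mm along the optical axis (not along the pixel's ray), 0 where there is no reading), "camera_matrix" (3x3 intrinsics, pixels), "R" (3x3) and "t" (3): a world point X has camera coordinates R X + t. Camera axes: x right, y down, z forward; pixel columns grow to the right and rows downward; lengths in mm; the calibration is good to about 2 mm. The wrist camera is an equidistant fisheye: a pixel r from the principal point sees the ray r / f radians off the axis. A picture is of the moment at which its call begins.
- ctrl.finish_job(): hands the job in, once; it reports no verdict.
Trained networks look in a picture, given as the dict that the camera call returned (one of the last four; its "shot" number tells which), for a name from the list of things; names that differ only in an ending like _2 or _b are one class to them, and where a whole thing is asked for, a point or a joint stands for the part that bears it (a point fixed in the world has none). Each returns a list of dicts, best first, with "conf" (0 to 1); they miss things now and then, are a little off and sometimes report something else, mostly with a low value. They report only what shows in the picture. A call takes as long as a camera call.
- ctrl.search_frame(query, picture): "extent" ([centre column, centre row, width, height] in pixels, round what is visible of it).
The state is a dict: "clock": time; "qpos": joint angles; "qd": joint speeds; "tau": joint torques, N m; "eef_pos": TCP position; "tool_rot": TCP orientation; "force": force on the tool from outside, world axes, zero at the start; "torque": the same for the moment, N m; "width": finger opening in mm.
Only numpy, scipy, OpenCV 4.12 (cv2) and the standard library are available. Lean on these libraries where they do the work, as an engineer would, in place of code of your own. Each camera call takes 0.05 s, during which the arm holds its last target. There are 200 camera calls.

### The job

Take the hook tool, hook it behind the catch tray's upright post and drag the tray fully home to its stop under the wire twist chute, without the robot itself touching the tray, then lay the tool gently back on the bench. After that take the ribbed, round-ended sample plate from the rack and drop it through the chute's twisted slot so that it comes to rest lying on the tray's sloping floor with its ribbed face up. Leave everything else where it is.

Things in the scene. Friction and masses are not known exactly. Their poses are not given: they have to be found in the camera images.
- mouth (a point): centre of the open top of the twist chute, a fixed stand of bent steel wires; 295 mm above the bench. Axes: x away from the robot along the tray's runners, y left, z up. Here the slot's long way is along y: it takes a plate up to 74 mm wide, upright, faces to +x and -x. Clear gap 50 mm at the top, 32 mm from 25 mm below. Put the plate's lower edge 15 to 30 mm below this point and let go
- twist_mid (a point): middle of the twisted slot on its vertical axis, 200 mm above the bench; axes as the mouth's. Going down, the smooth slot makes half a turn about the vertical: a plate falling through leaves 100 mm above the bench with its faces swapped; the face that ENTERED towards +x ends UP on the tray's slope. A 300 mm tall column stands 95 mm to +y of the axis; a ring of 50 mm radius is 30 mm below the mouth
- tray (a joint): how far (m) the catch tray stands back from its stop along its runners, in the stand's +x direction: 0 = fully home against the stop, right under the chute; 0.19 = farthest away. It slides with about 2 N and stays where left
- pull_post (a point): upright post on the tray's side arm, to be hooked: 14 mm diameter, from 15 to 80 mm above the bench; the point is on its axis, 50 mm up. The flat arm (18 mm wide, top 21 mm above the bench) runs from the post to the tray in +y. Axes are the mouth's. It moves with the tray; with the tray home it is 30 mm in +x and 150 mm in -y from the chute's axis
- tray_floor (a point): catch tray of sheet steel, open on top, 110 mm (x) by 124 mm (y); the point is at its middle, 18 mm above the bench. Inside, a smooth floor sloping at 44 degrees falls from the back (+x) to the low front wall (-x), whose top is 50 mm above the bench: a plate leaving the chute slides down it and lies on it. Axes are the mouth's
- hook_grip (a point): hook tool lying flat: wooden handle 100 long, 22 wide, 30 mm high, then a 10 mm thick steel rod along +x ending in an L. The point is the handle's centre, 15 mm above its underside. Axes: x from handle to hook, z up. From the point the rod's corner is at x = 195 mm, y = 0; the hook's arm runs from there in +y, its end at y = 60 mm, at the point's height. 0.16 kg
- plate_center (a point): ribbed aluminium plate standing on its long edge in one of three rack slots: 72 mm wide, round ends, 42 high, 9 thick; two upright ribs (4 mm proud, 6 mm either side of the middle) on one face, 13 mm over them: grasp across the faces there, near the top. Point: centre, 27 mm above the bench. Axes: x out of the ribbed face, y along the width, z up. Slot walls reach 24 mm; slots 70 mm apart along x
- plain_tall_center (a point): bystander: plain rectangular plate 84 x 58 x 9 mm without ribs, standing in another slot of the rack; centre
- plain_small_center (a point): bystander: plain rectangular plate 60 x 38 x 9 mm without ribs, standing in another slot of the rack; centre
- tin_big_center (a point): bystander: paint tin 108 mm diameter, 125 mm tall; centre
- tin_small_center (a point): bystander: paint tin 80 mm diameter, 85 mm tall; centre
- solvent_center (a point): bystander: white solvent bottle 70 mm diameter, 190 mm tall; centre
- cup_center (a point): bystander: paper mixing cup 74 mm diameter, 90 mm tall; centre
- tape_center (a point): bystander: roll of masking tape 90 mm diameter, 30 mm tall, lying flat; centre

How it is judged (in metres and radians):
On the way, in this order (a step that is already met when the one before it is completed fails the run):
1. the tray is home at its stop (value of joint tray below 0.012 m), for 0.1 s.
2. the hook tool lies on the bench, let go (height (world z) of hook_grip below 0.024 m and angle between hook_grip's own z axis and vertical below 0.15 rad and contact force between the fingers and hook_tool below 0.1 N and linear speed of hook_tool below 0.03 m/s), for 0.2 s.
3. the plate, let go, is inside the twisted slot (horizontal distance between plate_center and twist_mid below 0.025 m and height (world z) of plate_center between 0.14 and 0.25 m and contact force between the fingers and plate below 0.1 N).
At the end, for the whole second after the job is handed in: the tray is within 12 mm of its stop; the ribbed plate is inside the tray, at rest, lying on its sloping floor with the ribbed face up (the direction out of the ribbed face within 57 degrees of straight up; the slope itself is 44 degrees); the hook tool lies flat on the bench, let go and at rest (all of step 2 and value of joint tray below 0.012 m and x of plate_center in the frame of tray_floor between -0.06 and 0.055 m and y of plate_center in the frame of tray_floor between -0.06 and 0.06 m and z of plate_center in the frame of tray_floor between 0 and 0.055 m and angle between plate_center's own x axis and vertical below 1 rad and linear speed of plate below 0.02 m/s); the robot touches nothing.
It fails at once if the robot itself touches the tray (contact force between any of the fingers, the arm and tray above 0.5 N).
It fails at once if the hook tool is dropped from a height (height (world z) of hook_grip above 0.06 m and linear speed of hook_tool above 0.5 m/s and contact force between the fingers and hook_tool below 0.05 N).
It fails at once if a bystander is moved more than 40 mm (distance of any of plain_tall_center, plain_small_center, tin_big_center, tin_small_center, solvent_center, cup_center, tape_center from where it was at the start of the episode above 0.04 m).
It also fails if it takes over 72 s, if anything falls off the work surface, if the arm or the gripper's body presses on something with over 40 N, if the wrist force passes 120 N, or if a joint passes its speed limit or range.

## Working session

There is one attempt and no reset: what is moved stays moved. The work goes in short steps, Python scripts to look and compute and a shell command to move; the robot and the scene stay as the last step left them, time stands still between calls to the robot, and variables do not carry over. Pictures are saved under pics/ and viewed, about 8 in all and at most 12, crops included, and the job is handed in when it is done.

```bash
mkdir -p pics; ls
cat > h.py <<'E'
import numpy as np, cv2
from cell import ctrl
from scipy.spatial.transform import Rotation as Ro
def cloud(p):
    K=p["camera_matrix"];d=p["depth"];v,u=np.mgrid[0:d.shape[0],0:d.shape[1]]
    c=np.stack([(u-K[0,2])/K[0,0]*d,(v-K[1,2])/K[1,1]*d,d],-1)
    w=(c-np.array(p["t"]))@np.array(p["R"]); w[d==0]=np.nan
    return w
def proj(p,X):
    c=np.array(p["R"])@np.array(X)+p["t"];K=p["camera_matrix"]
    return K[0,0]*c[0]/c[2]+K[0,2],K[1,1]*c[1]/c[2]+K[1,2]
def save(img,n,s=1.5):
    cv2.imwrite("pics/"+n,cv2.resize(img[:,:,::-1],None,fx=s,fy=s,interpolation=cv2.INTER_CUBIC))
E
python3 - <<'E'
from h import *
print(ctrl.read_state())
ps={n:ctrl.get_image(n) for n in("scene","top")}
np.savez("p0.npz",**{n+k:np.array(v) for n,p in ps.items() for k,v in p.items()})
for n,p in ps.items():
    save(p["color"],n+"0.png",1.5 if n=="top" else 1.5)
    w=cloud(p);print(n,np.array(p["R"]).round(3).tolist(),np.array(p["t"]).round(1))
    for q in "mouth tray pull_post tray_floor hook_grip plate_center plain_tall_center plain_small_center tin_big_center tin_small_center solvent_center cup_center tape_center".split():
        for r in ctrl.search_frame(q,p)[:2]:
            c,ro,a,b=r["extent"];s=w[int(max(0,ro-b/2)):int(ro+b/2)+1,int(max(0,c-a/2)):int(c+a/2)+1]
            print(q,round(r["conf"],2),np.round(r["extent"]),np.round(w[int(ro),int(c)]))
E
```

```text
pics
{'clock': 0.0, 'qpos': array([ 1.18024567,  0.62935322,  0.03842901,  1.51837063, -0.0270094 ,
        0.99626388, -0.01998335]), 'qd': array([ 0.00101523,  0.00076456, -0.00055897, -0.00062418, -0.00137317,
        0.00050803, -0.00164355]), 'tau': array([ 4.06610679e-04, -5.63407516e+01,  1.22661520e+00, -1.93442219e+01,
        1.10868594e-02,  1.07406598e-02,  1.63056870e-05]), 'eef_pos': array([ 207.23797456, -615.42854681,  230.38338982]), 'tool_rot': array([-3.13971509e+00,  9.50091253e-06,  3.24772615e-01]), 'force': array([-0.21472562, -0.54983278, -0.18164305]), 'torque': array([-0.01275194, -0.00324174,  0.01577311]), 'width': 85.29911094363733}
scene [[0.289, 0.957, 0.01], [0.816, -0.241, -0.526], [-0.501, 0.16, -0.851]] [-105.4 -389.5 1898.5]
mouth 0.82 [282. 212.  64. 116.] [592.  54.  -4.]
tray 0.96 [282. 234.  53.  42.] [727.  -1.  98.]
pull_post 0.78 [282. 236.  52.  51.] [705.  13.  19.]
tray_floor 0.75 [281. 234.  56.  42.] [726.  -4.  97.]
tray_floor 0.7 [282. 212.  61. 120.] [591.  50.  -5.]
hook_grip 0.58 [194. 215.  27.  49.] [ 507. -298.    4.]
plate_cent
[... 848 characters left out ...]
pull_post 0.94 [239. 163.  71.  46.] [690.   3.  61.]
tray_floor 0.63 [238. 163.  73.  43.] [692.   6.  67.]
tray_floor 0.49 [162. 242.   7.  17.] [444. 244.  43.]
hook_grip 0.92 [334. 227.  23.  76.] [ 495. -301.    4.]
plain_tall_center 0.71 [117. 240.   9.  32.] [446. 382.  63.]
plain_small_center 0.49 [162. 242.   6.  20.] [441. 247.  41.]
tin_big_center 0.74 [380. 169.  45.  44.] [ 654. -428.  126.]
tin_small_center 0.84 [161. 158.  31.  28.] [702. 252.  80.]
solvent_center 0.58 [408. 207.  32.  28.] [ 537. -502.  130.]
solvent_center 0.36 [113. 177.  24.  25.] [657. 420.   8.]
cup_center 0.67 [111. 177.  28.  29.] [661. 428.   5.]
tape_center 0.67 [228. 258.  26.  32.] [396.  43.  -1.]
```

Run:
```python
from h import *
z=np.load("p0.npz")
a=z["topcolor"][120:310,90:440]
save(a,"t.png",2.25)
b=z["scenecolor"][120:300,120:400]
save(b,"s.png",2.8)
```

```text
(no output)
```

View pics/t.png

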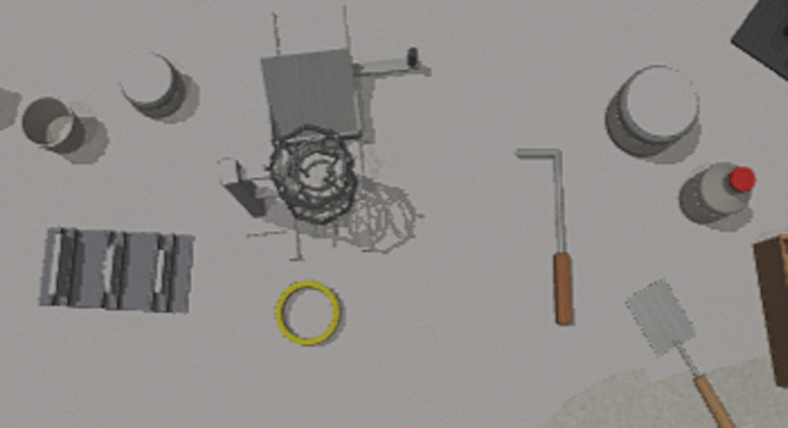

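View pics/s.png

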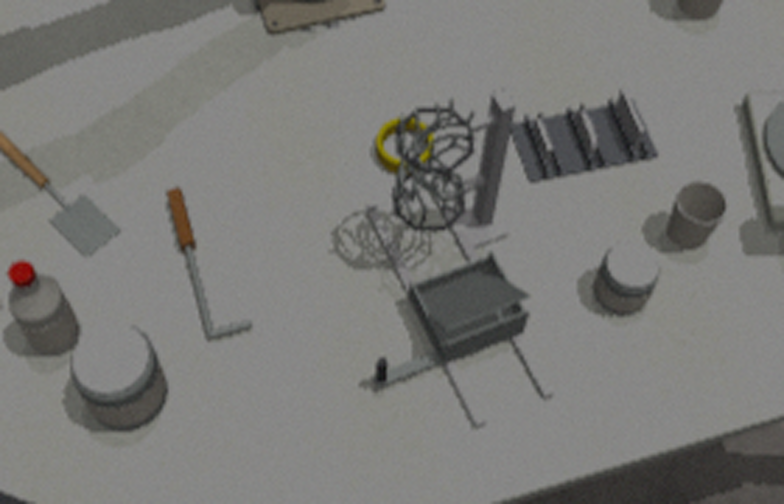

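The top view (crop) shows the post at (412,52), the hook's corner at (558,153) with its arm end at (518,153), and the handle at (563,290). The chute ring is at (315,175), the column at (240,190) and the rack at (115,270) with three plates. Next I turn these into metric positions.

```bash
cat >> h.py <<'E'
def ray(p,u,v,z):
    K=p["camera_matrix"];R=np.array(p["R"]);C=-R.T@np.array(p["t"])
    d=R.T@np.array([(u-K[0,2])/K[0,0],(v-K[1,2])/K[1,1],1]);return C+d*(z-C[2])/d[2]
def load(n,f="p0.npz"):
    z=np.load(f);return {k:z[n+k] for k in("color","depth","camera_matrix","R","t")}
E
python3 - <<'E'
from h import *
p=load("top")
f=lambda x,y,z:print((x,y),ray(p,90+(x-.6)/2.25,120+(y-.6)/2.25,z).round(0))
print("post");f(412,50,80);f(413,66,15)
print("corner, arm end, handle ends");f(558,154,20);f(518,154,20);f(562,253,30);f(566,324,30)
print("runners");f(275,12,8);f(297,258,8);f(346,5,8);f(361,135,8)
print("tray corners");[f(*q,50) for q in((262,60),(347,48),(358,133),(272,138))]
print("rack");[f(*q,24) for q in((49,228),(194,235),(188,312),(39,304))]
for n in("top","scene"):
    w=cloud(load(n)).reshape(-1,3)
    m=(w[:,2]>255)&(w[:,2]<320)&(abs(w[:,0]-590)<120)&(abs(w[:,1]-30)<130)
    q=w[m];print(n,len(q));
    r=q[(q[:,1]<75)]; 
    if len(r)>5:
        A=np.c_[2*r[:,:2],np.ones(len(r))];s=np.linalg.lstsq(A,(r[:,:2]**2).sum(1),rcond=None)[0];print("circ",s[:2],np.sqrt(s[2]+s[0]**2+s[1]**2),r.min(0),r.max(0),np.percentile(r[:,2],[10,50,90]))
    c=q[q[:,1]>=90];print("col",len(c),np.median(c,0),c.min(0) if len(c) else 0,c.max(0) if len(c) else 0)
    h=w[(w[:,2]>18)&(w[:,2]<45)&(abs(w[:,0]-470)<130)&(abs(w[:,1]+310)<50)];print("handle",len(h),np.median(h,0).round(),h.min(0).round(),h.max(0).round())
    for lo,hi in((360,410),(290,340),(225,270)):
        h=w[(w[:,2]>32)&(w[:,2]<75)&(abs(w[:,0]-460)<70)&(w[:,1]>lo)&(w[:,1]<hi)];print("pl",len(h),np.median(h,0).round(),np.percentile(h,[3,97],axis=0).round().tolist())
E
```

```text
post
(412, 50) [ 754. -104.   80.]
(413, 66) [ 748. -107.   15.]
corner, arm end, handle ends
(558, 154) [ 616. -315.   20.]
(518, 154) [ 616. -257.   20.]
(562, 253) [ 472. -314.   30.]
(566, 324) [ 373. -317.   30.]
runners
(275, 12) [834.  98.   8.]
(297, 258) [468.  60.   8.]
(346, 5) [845.  -8.   8.]
(361, 135) [647. -31.   8.]
tray corners
(262, 60) [748. 110.  50.]
(347, 48) [766. -12.  50.]
(358, 133) [641. -28.  50.]
(272, 138) [634.  94.  50.]
rack
(49, 228) [510. 411.  24.]
(194, 235) [499. 205.  24.]
(188, 312) [391. 210.  24.]
(39, 304) [403. 419.  24.]
top 612
circ [553.49546389  21.36592081] 43.37338107555499 [503.4764724  -33.09571684 255.03598696] [606.10926172  74.89224103 301.49746776] [262.40620421 267.4325695  288.7164426 ]
col 153 [541.68215821 111.48341987 295.93891525] [527.28557221  91.53667375 255.44817962] [558.51978239 125.87090709 307.5506778 ]
handle 295 [ 438. -315.   28.] [ 376. -327.   18.] [ 596. -304.   38.]
pl 156 [455. 385.  59.] [[417.0, 381.0, 34.0], [495.0, 392.0, 68.0]]
pl 101 [450. 316.  45.] [[417.0, 310.0, 32.0], [482.0, 324.0, 53.0]]
pl 70 [447. 247.  43.] [[420.0, 242.0, 33.0], [475.0, 252.0, 49.0]]
scene 386
circ [554.54334153  19.53016198] 43.19185120793778 [499.04859972 -36.0918744  255.04725644] [605.91194514  74.48574113 302.30322921] [262.66261327 268.37990367 288.6445456 ]
col 109 [548.05729635 108.01119431 286.82336936] [525.90634201  91.53443991 257.68971071] [559.6304727  124.1744062  303.47648485]
handle 163 [ 452. -319.   28.] [ 378. -330.   18.] [ 599. -308.   37.]
pl 86 [458. 381.  57.] [[415.0, 377.0, 33.0], [495.0, 388.0, 68.0]]
pl 50 [459. 312.  44.] [[423.0, 307.0, 33.0], [487.0, 321.0, 52.0]]
pl 36 [452. 242.  43.] [[421.0, 238.0, 34.0], [476.0, 250.0, 50.0]]
```

```bash
python3 -m crank '[[[0,0,0,0,0,1],[0,0,0,0,0,1],[0,0,0,0,0,1],[0.72,-1,0,0,0,0],[0.72,-1,0,0,0,0],[0.72,-1,0,0,0,0],[0.72,-1,0,0,0,0],[0.72,-1,0,0,0,0],[0.72,-1,0,0,0,0],[0.72,-1,0,0,0,0],[0.72,-1,0,0,0,0]]]' -1
cat >> h.py <<'E'
def go(X,yaw=None,tail=""):
    s=ctrl.read_state();R=Ro.from_euler("xyz",s["tool_rot"]);y0=R.as_euler("xyz")[2]
    d=0 if yaw is None else (np.radians(yaw)-y0+np.pi)%(2*np.pi)-np.pi
    print("t",round(s["clock"],2),"tcp",s["eef_pos"].round(1),"rot",np.degrees(s["tool_rot"]).round(1),"w",round(s["width"],1),"F",s["force"].round(1),"q7",s["qpos"][6].round(2))
    D=np.array(X)-s["eef_pos"]
    T=Ro.from_euler("xyz",[np.pi,0,y0+d])
    print("delta units, after turn: ",(T.inv().apply(D)/30).round(2),"rz units",round(-np.degrees(d)/6,2), "tilt fix rotvec units",(np.degrees((R.inv()*Ro.from_euler("xyz",[np.pi,0,y0])).as_rotvec())/6).round(2))
E
python3 -c "
from h import *
go([422,-315,100],0.6)"
```

```text
clock: 2.32
eef_pos: [380.2, -378.7, 229.4]
tool_rot: [3.132, 0.003, -0.026]
force: [0.8, -0.2, -0.0]
width: 85.6
t 2.32 tcp [ 380.2 -378.7  229.4] rot [179.4   0.2  -1.5] w 85.6 F [ 0.8 -0.2 -0. ] q7 -0.79
delta units, after turn:  [ 1.42 -2.11  4.31] rz units -0.35 tilt fix rotvec units [0.09 0.03 0.  ]
```

```bash
python3 -m crank '[[[0.35,-0.53,0.9,0,0,-0.35],[0.35,-0.53,0.9,0,0,0],[0.35,-0.53,0.9,0,0,0],[0.35,-0.53,0.9,0,0,0],[0,0,0.6,0,0,0],[0,0,0,0,0,0]]]' -1
python3 - <<'E'
from h import *
go([422,-315,100],0.6)
p=ctrl.get_image("wrist");print(p["camera_matrix"].round(1).tolist(),np.array(p["R"]).round(2).tolist(),np.round(p["t"]))
save(p["color"],"w1.png",1.2)
np.savez("w1.npz",**{"wrist"+k:np.array(v) for k,v in p.items()})
E
```

```text
clock: 2.82
eef_pos: [435.4, -304.4, 102.0]
tool_rot: [3.13, -0.01, 0.031]
force: [-1.2, -0.5, 0.0]
width: 85.6
t 2.82 tcp [ 435.4 -304.4  102. ] rot [179.3  -0.6   1.8] w 85.6 F [-1.2 -0.5  0. ] q7 -0.89
delta units, after turn:  [-0.45  0.35  0.07] rz units 0.19 tilt fix rotvec units [ 0.11 -0.1  -0.  ]
[[297.3, 0.0, 253.3], [0.0, 297.3, 191.9], [0.0, 0.0, 1.0]] [[0.03, -1.0, 0.01], [-0.96, -0.03, 0.27], [-0.27, -0.02, -0.96]] [-319.  413.  368.]
```

View pics/w1.png

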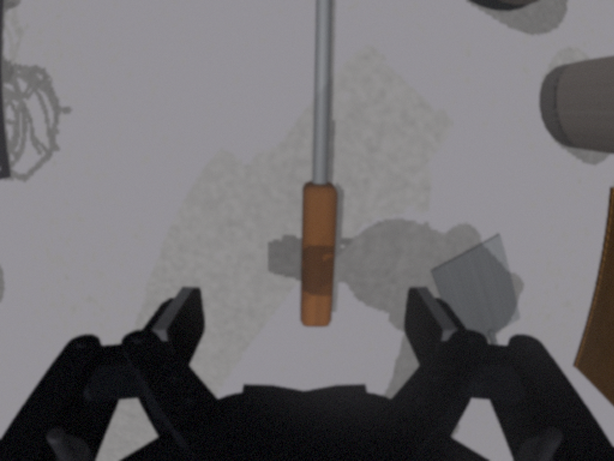

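The wrist view shows the handle from (319,185) to (316,325), midway between the open fingers, with nothing else near the grasp.

```bash
cat >> h.py <<'E'
def fray(p,u,v,z):
    K=p["camera_matrix"];R=np.array(p["R"]);C=-R.T@np.array(p["t"])
    a=np.array([(u-K[0,2])/K[0,0],(v-K[1,2])/K[1,1]]);th=np.hypot(*a)
    d=R.T@np.r_[a/th*np.sin(th),np.cos(th)];return C+d*(z-C[2])/d[2]
E
python3 - <<'E'
from h import *
z=np.load("w1.npz");p={k[5:]:z[k] for k in z}
for x,y,h in((319,184,30),(316,325,30),(323,20,20),(320,180,20)):print(fray(p,x/1.2,y/1.2,h).round(1))
go([422,-315,5],1)
E
```

```text
[ 475.3 -313.5   30. ]
[ 377.3 -315.7   30. ]
[ 580.6 -313.3   20. ]
[ 476.5 -314.6   20. ]
t 2.87 tcp [ 436.2 -304.4  103.4] rot [179.3  -0.7   1.8] w 85.5 F [ 0.4  0.6 -0. ] q7 -0.89
delta units, after turn:  [-0.48  0.34  3.28] rz units 0.13 tilt fix rotvec units [ 0.11 -0.11 -0.  ]
```

```bash
python3 -m crank '[[[-0.36,0.34,0.4,0.11,-0.11,0.13],[0,0,0.8,0,0,0],[0,0,0.8,0,0,0],[0,0,0.6,0,0,0],[0,0,0.3,0,0,0],[0,0,0,0,0,0],[0,0,0,0,0,0]]]' -1; python3 -c "
from h import *
go([425,-315,6],1)"
```

```text
clock: 3.45
eef_pos: [430.7, -325.6, 23.0]
tool_rot: [3.129, -0.013, 0.011]
force: [0.8, 0.2, 0.4]
width: 85.4
t 3.45 tcp [ 430.7 -325.6   23. ] rot [179.3  -0.8   0.6] w 85.4 F [0.8 0.2 0.4] q7 -0.85
delta units, after turn:  [-0.18 -0.36  0.57] rz units -0.07 tilt fix rotvec units [ 0.12 -0.13 -0.  ]
```

```bash
python3 -m crank '[[[-0.15,-0.2,0.3,0,0,0],[0,0,0.2,0.12,-0.13,0],[0,0,0,0,0,0],[0,0,0,0,0,0]]]' -1; python3 -c "
from h import *
go([425,-315,6],1)"
```

```text
clock: 3.78
eef_pos: [429.3, -323.4, 12.7]
tool_rot: [3.137, -0.006, 0.009]
force: [-0.7, -0.3, 0.6]
width: 85.7
t 3.78 tcp [ 429.3 -323.4   12.7] rot [179.7  -0.3   0.5] w 85.7 F [-0.7 -0.3  0.6] q7 -0.85
delta units, after turn:  [-0.14 -0.28  0.22] rz units -0.08 tilt fix rotvec units [ 0.05 -0.05 -0.  ]
```

```bash
python3 -m crank '[[[-0.15,-0.3,0.2,0,0,0],[0,-0.1,0.1,0,0,0],[0,0,0,0,0,0]]]' -1; python3 -c "
from h import *
go([425,-315,6],1)"
```

```text
clock: 4.03
eef_pos: [427.5, -313.9, 6.0]
tool_rot: [3.133, -0.011, 0.008]
force: [0.5, 0.3, -0.6]
width: 85.4
t 4.03 tcp [ 427.5 -313.9    6. ] rot [179.5  -0.6   0.5] w 85.4 F [ 0.5  0.3 -0.6] q7 -0.86
delta units, after turn:  [-0.09  0.03  0.  ] rz units -0.09 tilt fix rotvec units [ 0.09 -0.1  -0.  ]
```

```bash
python3 -m crank '[[[0,0,0,0,0,0],[0,0,0,0,0,0],[0,0,0,0,0,0],[0,0,0,0,0,0],[0,0,0,0,0,0],[0,0,0,0,0,0],[0,0,0,0,0,0],[0,0,0,0,0,0]]]' 1; python3 -c "
from h import *
go([425,-315,50],1)"
```

```text
clock: 4.7
eef_pos: [429.5, -316.0, 7.9]
tool_rot: [3.13, -0.014, 0.008]
force: [0.5, -0.0, -0.0]
width: 20.7
t 4.7 tcp [ 429.5 -316.     7.9] rot [179.3  -0.8   0.5] w 20.7 F [ 0.5 -0.  -0. ] q7 -0.86
delta units, after turn:  [-0.15 -0.03 -1.4 ] rz units -0.09 tilt fix rotvec units [ 0.11 -0.13 -0.  ]
```

```bash
python3 -m crank '[[[0,0,-0.5,0.05,-0.05,0],[0,0,-0.5,0.05,-0.05,0],[0,0,-0.4,0,0,0],[0.6,0,0,0,0,-0.3],[0.7,-0.2,0,0,0,-0.3],[0.7,-0.3,0,0,0,-0.3],[0.7,-0.3,0,0,0,-0.2],[0.7,-0.3,0,0,0,0],[0.7,-0.3,0,0,0,0],[0.6,-0.3,0,0,0,0],[0,0,0,0,0,0],[0,0,0,0,0,0]]]' 1; python3 -c "
from h import *
go([600,-207,48],7)"
```

```text
clock: 5.7
eef_pos: [563.5, -249.9, 46.3]
tool_rot: [-3.137, 0.008, 0.123]
force: [-0.4, -0.2, -2.7]
width: 20.9
t 5.7 tcp [ 563.5 -249.9   46.3] rot [-179.7    0.5    7.1] w 20.9 F [-0.4 -0.2 -2.7] q7 -0.97
delta units, after turn:  [ 1.38 -1.27 -0.06] rz units 0.01 tilt fix rotvec units [-0.05  0.08 -0.  ]
```

```bash
python3 -m crank '[[[0.5,-0.2,0,0,0,0],[0.5,-0.3,0,0,0,0],[0.3,-0.3,0,0,0,0],[0,-0.3,0,0,0,0],[0,0,0,0,0,0],[0,0,0,0,0,0]]]' 1
python3 - <<'E'
from h import *
go([600,-207,48],7)
ps={n:ctrl.get_image(n) for n in("wrist","top")}
for n,p in ps.items():np.savez(n+"2.npz",**{n+k:np.array(v) for k,v in p.items()})
a=cv2.resize(ps["wrist"]["color"],(614,461));b=cv2.resize(ps["top"]["color"][110:250,230:400],None,fx=3,fy=3)
save(b,"t2.png",1.4);save(a,"w2.png",1)
E
```

```text
clock: 6.2
eef_pos: [595.0, -210.8, 43.9]
tool_rot: [-3.135, 0.015, 0.121]
force: [0.4, -0.1, -2.9]
width: 20.7
t 6.2 tcp [ 595.  -210.8   43.9] rot [-179.6    0.9    6.9] w 20.7 F [ 0.4 -0.1 -2.9] q7 -1.04
delta units, after turn:  [ 0.18 -0.1  -0.14] rz units -0.01 tilt fix rotvec units [-0.06  0.15 -0.  ]
```

View pics/t2.png

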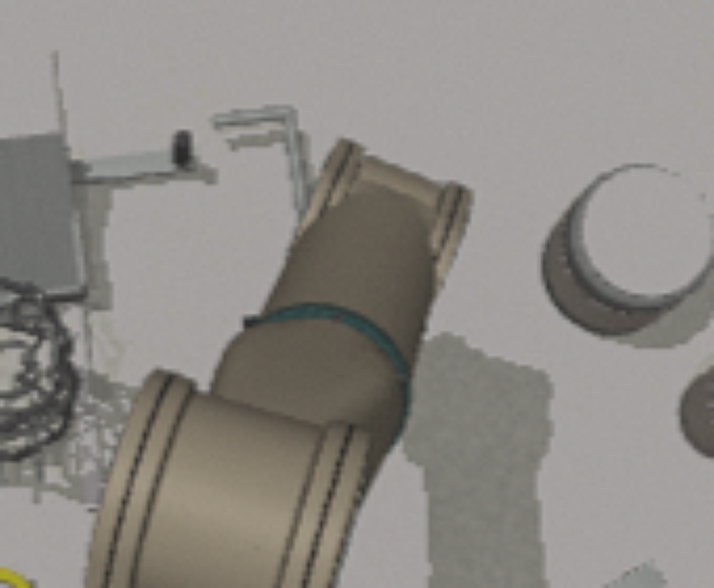

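The hook's tip is at (215,123) and its corner at (293,113). The post is at (183,138-160), still clear to the left of the tip and slightly towards the robot.

Run:
```python
from h import *
z=np.load("top2.npz");p={k[3:]:z[k] for k in z}
for x,y,h in((293,113,55),(215,123,55),(183,138,80),(181,165,21)):print(ray(p,230+(x-1.5)/4.2,110+(y-1.5)/4.2,h).round(1))
```

```text
[ 778.9 -190.8   55. ]
[ 771.1 -130.8   55. ]
[ 751.9 -105.6   80. ]
[ 747.3 -105.2   21. ]
```

```bash
python3 -m crank '[[[0.35,0,-0.1,-0.06,0.1,0],[0,-0.4,0,0,0,0],[0,-0.5,0,0,0,0],[0,-0.5,0,0,0,0],[0,-0.5,0,0,0,0],[0,0,0,0,0,0],[0,0,0,0,0,0]]]' 1
python3 - <<'E'
from h import *
go([598,-154,46],7)
p=ctrl.get_image("top");b=p["color"][110:210,230:350];save(b,"t3.png",4)
E
```

```text
clock: 6.88
eef_pos: [596.8, -148.0, 47.4]
tool_rot: [-3.141, 0.005, 0.118]
force: [0.1, -1.6, -2.1]
width: 20.9
t 6.88 tcp [ 596.8 -148.    47.4] rot [-180.     0.3    6.8] w 20.9 F [ 0.1 -1.6 -2.1] q7 -1.13
delta units, after turn:  [0.01 0.2  0.05] rz units -0.04 tilt fix rotvec units [-0.    0.05 -0.  ]
```

View pics/t3.png

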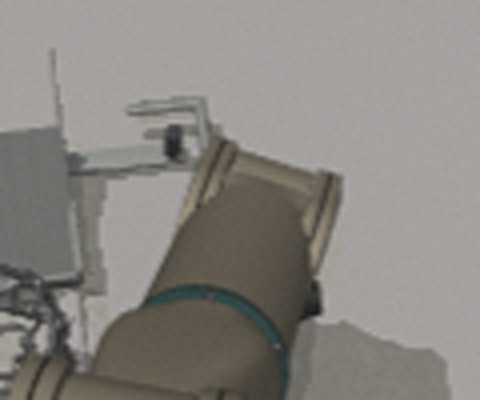

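The post (173,140) is now inside the hook, with the arm behind it at (130–205,103) and the rod at x=205. I start the drag.

```bash
python3 -m crank '[[[-0.3,0,0,0,0,0],[-0.4,0,0,0,0,0],[-0.4,0,0,0,0,0],[-0.4,0,0,0,0,0],[-0.4,0,0,0,0,0],[-0.4,0,0,0,0,0],[-0.4,0,0,0,0,0],[-0.4,0,0,0,0,0],[-0.4,0,0,0,0,0],[-0.4,0,0,0,0,0],[-0.4,0,0,0,0,0],[0,0,0,0,0,0]]]' 1; python3 -c "
from h import *
go([432,-169,46],7)"
```

```text
clock: 7.93
eef_pos: [476.1, -166.6, 48.9]
tool_rot: [3.135, -0.017, 0.122]
force: [-1.4, -0.5, -2.5]
width: 20.5
t 7.93 tcp [ 476.1 -166.6   48.9] rot [179.6  -1.    7. ] w 20.5 F [-1.4 -0.5 -2.5] q7 -1.04
delta units, after turn:  [-1.47 -0.1   0.1 ] rz units -0.0 tilt fix rotvec units [ 0.07 -0.17 -0.  ]
```

```bash
python3 -m crank '[[[-0.4,0,0,0.07,-0.15,0],[-0.4,0,0,0,0,0],[-0.35,0,0,0,0,0],[-0.25,0,0,0,0,0],[0,0,0,0,0,0],[0,0,0,0,0,0]]]' 1; python3 -c "
from h import *
go([432,-169,46],7)
p=ctrl.get_image('top');b=p['color'][110:250,220:360];save(b,'t4.png',4)"
```

```text
clock: 8.43
eef_pos: [436.4, -174.3, 49.5]
tool_rot: [3.138, -0.01, 0.121]
force: [2.3, 1.0, -2.5]
width: 20.8
t 8.43 tcp [ 436.4 -174.3   49.5] rot [179.8  -0.5   6.9] w 20.8 F [ 2.3  1.  -2.5] q7 -1.0
delta units, after turn:  [-0.13 -0.19  0.12] rz units -0.01 tilt fix rotvec units [ 0.03 -0.09 -0.  ]
```

View pics/t4.png

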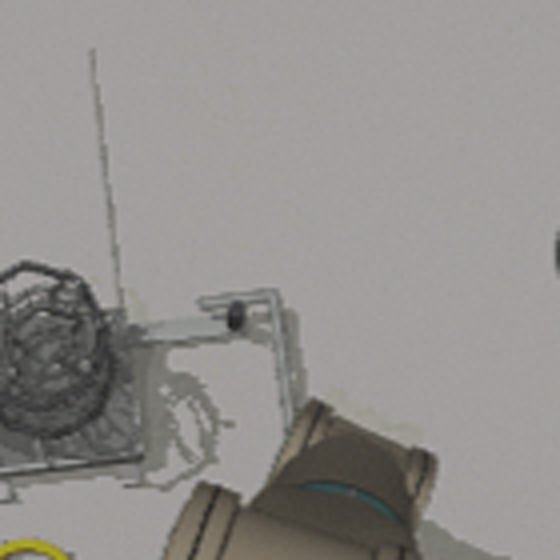

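The hook arm is tight against the post at (235,312), and the tray's front wall shows at (100,465), past the chute. I keep pulling until the force rises at the stop.

```bash
python3 -m crank '[[[-0.25,0,0,0,0,0],[-0.25,0,0,0,0,0],[-0.3,0,0,0,0,0]]]' 1; python3 -c "
from h import *
p=ctrl.get_image('top');print(ray(p,220+234/4,110+303/4,80))
go([432,-169,46],7)"
```

```text
clock: 8.73
eef_pos: [428.0, -176.1, 51.6]
tool_rot: [3.134, -0.032, 0.129]
force: [34.4, 10.6, -7.4]
width: 20.6
[ 612.176993  -121.1554801   80.       ]
t 8.78 tcp [ 428.2 -176.    52.1] rot [179.6  -1.9   7.4] w 20.9 F [19.2  6.5 -6.1] q7 -0.9
delta units, after turn:  [ 0.15 -0.22  0.2 ] rz units 0.07 tilt fix rotvec units [ 0.07 -0.32 -0.  ]
```

```bash
python3 -m crank '[[[0.25,0,0,0.05,-0.2,0],[0.2,0,0,0,0,0],[0,0.3,0,0,0,0],[0,0.6,0,0,0,0],[0,0.6,0,0,0,0],[0,0.6,0,0,0,0],[0,0.6,0,0,0,0],[0,0.3,0,0,0,0],[0,0,0,0,0,0],[0,0,0,0,0,0]]]' 1; python3 -c "
from h import *
p=ctrl.get_image('top');b=p['color'][110:250,220:360];save(b,'t5.png',4)
q=ctrl.get_image('wrist');save(q['color'],'w5.png',1.2)
np.savez('top5.npz',**{'top'+k:np.array(v) for k,v in p.items()})
go([440,-260,8],7)"
```

```text
clock: 9.62
eef_pos: [444.2, -269.6, 50.4]
tool_rot: [-3.141, -0.001, 0.128]
force: [0.5, 0.2, -1.8]
width: 20.9
t 9.72 tcp [ 444.6 -268.6   50.5] rot [-1.799e+02 -1.000e-01  7.400e+00] w 21.0 F [-0.6  0.2 -1.4] q7 -0.81
delta units, after turn:  [-0.12 -0.3   1.42] rz units 0.07 tilt fix rotvec units [-0.01 -0.01  0.  ]
```

View pics/t5.png

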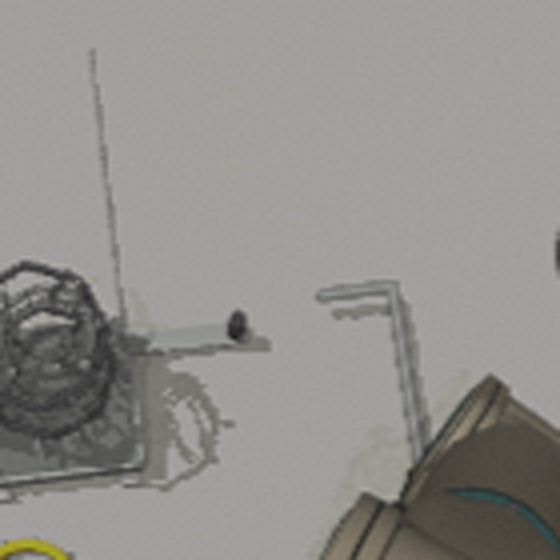

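The hook is clear of the post: tip at (320,295), post at (237,312–340). I compute the tray value and lower the tool.

```bash
python3 -m crank '[[[0,0,0.4,0,0,0],[0,0,0.4,0,0,0],[0,0,0.3,0,0,0],[0,0,0.15,0,0,0],[0,0,0,0,0,0],[0,0,0,0,0,0]]]' 1; python3 -c "
from h import *
z=np.load('top5.npz');p={k[3:]:z[k] for k in z}
print(ray(p,220+236/4,110+316/4,80),ray(p,220+238/4,110+338/4,21))
go([440,-260,8],7)"
```

```text
clock: 10.22
eef_pos: [444.6, -261.8, 11.7]
tool_rot: [-3.136, -0.001, 0.137]
force: [-0.0, -0.1, -1.1]
width: 21.1
[ 601.87205676 -122.62256498   80.        ] [ 595.02750834 -126.07637787   21.        ]
t 10.22 tcp [ 444.6 -261.8   11.7] rot [-179.7   -0.     7.9] w 21.1 F [-0.  -0.1 -1.1] q7 -0.8
delta units, after turn:  [-0.14 -0.08  0.12] rz units 0.14 tilt fix rotvec units [-0.06 -0.01  0.  ]
```

```bash
python3 -m crank '[[[0,0,0.1,0,0,0],[0,0,0.07,0,0,0],[0,0,0,0,0,0]]]' 1; python3 -c "
from h import *
go([440,-260,8],7)"
```

```text
clock: 10.47
eef_pos: [444.6, -261.8, 8.8]
tool_rot: [-3.137, -0.001, 0.137]
force: [1.1, 0.3, -2.7]
width: 20.8
t 10.47 tcp [ 444.6 -261.8    8.8] rot [-1.797e+02 -1.000e-01  7.900e+00] w 20.8 F [ 1.1  0.3 -2.7] q7 -0.8
delta units, after turn:  [-0.14 -0.08  0.03] rz units 0.14 tilt fix rotvec units [-0.05 -0.01  0.  ]
```

```bash
python3 -m crank '[[[0,0,0.1,0,0,0],[0,0,0.05,0,0,0],[0,0,0,0,0,0]]]' 1; python3 -c "
from h import *
go([440,-260,8],7)"
```

```text
clock: 10.72
eef_pos: [444.8, -262.1, 8.6]
tool_rot: [-3.138, -0.004, 0.137]
force: [-0.7, -0.3, -1.5]
width: 20.9
t 10.72 tcp [ 444.8 -262.1    8.6] rot [-179.8   -0.2    7.8] w 20.9 F [-0.7 -0.3 -1.5] q7 -0.8
delta units, after turn:  [-0.15 -0.09  0.02] rz units 0.14 tilt fix rotvec units [-0.03 -0.04  0.  ]
```

```bash
python3 -m crank '[[[0,0,0.05,0,0,0],[0,0,0,0,0,0]]]' 1;  python3 -m crank '[[[0,0,0,0,0,0],[0,0,0,0,0,0],[0,0,0,0,0,0],[0,0,0,0,0,0],[0,0,0,0,0,0],[0,0,0,0,0,0],[0,0,-0.5,0,0,0],[0,0,-0.8,0,0,0],[0,0,-1,0,0,0],[0,0,-1,0,0,0],[0,0,-1,0,0,0],[0,0,-1,0,0,0]]]' -1; python3 -c "
from h import *
go([452,314,250],90)
p=ctrl.get_image('wrist');save(p['color'],'w6.png',1.2)
w=cloud(ctrl.get_image('top')).reshape(-1,3)
m=w[(w[:,2]>5)&(w[:,2]<45)&(abs(w[:,0]-600)<60)&(abs(w[:,1]+235)<50)];print(len(m),np.median(m,0),np.percentile(m[:,2],[5,95]))"
```

```text
clock: 10.88
eef_pos: [445.3, -262.4, 8.0]
tool_rot: [-3.139, -0.005, 0.137]
force: [-0.9, 0.5, -1.3]
width: 21.0
clock: 11.88
eef_pos: [441.0, -260.8, 165.3]
tool_rot: [-3.13, 0.007, 0.137]
force: [0.5, 0.6, -1.1]
width: 85.6
t 11.88 tcp [ 441.  -260.8  165.3] rot [-179.3    0.4    7.8] w 85.6 F [ 0.5  0.6 -1.1] q7 -0.84
delta units, after turn:  [19.16  0.37 -2.82] rz units -13.69 tilt fix rotvec units [-0.11  0.07 -0.  ]
214 [ 607.81079188 -240.5945063    16.39655815] [ 5.26888432 24.52972727]
```

View pics/w6.png

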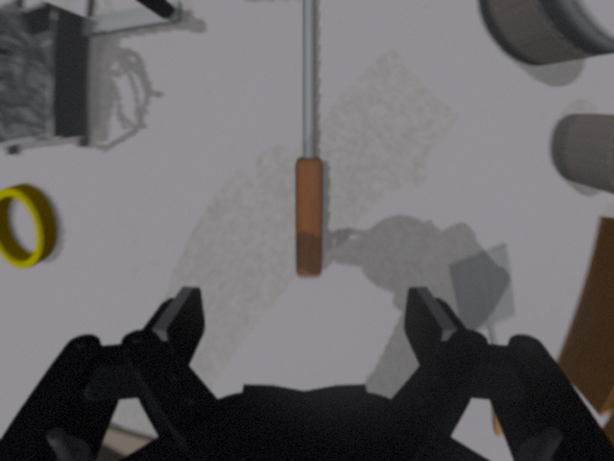

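The tool lies flat and free: handle at (309,160–275), rod level. Next I rise over everything and swing to the rack.

```bash
python3 -m crank '[[[0,0,-1,0,0,0.5],[0,0,-1,0,0,0.5],[0,0,-1,0,0,0.5],[0,0,-1,0,0,0.3],[0,0,-1,0,0,0],[0,0,-1,0,0,0],[0,-0.6,0,0,0,0],[0,-0.9,0,0,0,0],[0,-0.95,0,0,0,0],[0,-0.95,0,0,0,0],[0,-0.95,0,0,0,0],[0,-0.95,0,0,0,0]]]' -1 && python3 -m crank '[[[0,-0.95,0,0,0,0],[0,-0.95,0,0,0,0],[0,-0.95,0,0,0,0],[0,-0.95,0,0,0,0],[0,-0.95,0,0,0,0],[0,-0.95,0,0,0,0],[0,-0.95,0,0,0,0],[0,-0.95,0,0,0,0],[0,-0.95,0,0,0,0],[0,0,0,0,0,0]]]' -1;  python3 -c "
from h import *
go([452,314,250],-3)"
```

```text
clock: 12.98
eef_pos: [451.7, -106.2, 352.8]
tool_rot: [-3.138, 0.005, -0.077]
force: [0.3, -0.0, 0.1]
width: 86.0
clock: 13.82
eef_pos: [466.5, 169.3, 346.0]
tool_rot: [-3.136, 0.016, -0.068]
force: [0.2, -0.5, 0.4]
width: 85.1
t 13.82 tcp [466.5 169.3 346. ] rot [-179.7    0.9   -3.9] w 85.1 F [ 0.2 -0.5  0.4] q7 -2.02
delta units, after turn:  [-0.73 -4.79  3.2 ] rz units -0.15 tilt fix rotvec units [-0.06  0.15 -0.  ]
```

```bash
python3 -m crank '[[[-0.2,-0.9,0.3,-0.06,0.15,0],[-0.2,-0.9,0.7,0,0,0],[-0.3,-0.9,0.9,0,0,0],[-0.3,-0.9,1,0,0,0],[-0.3,-0.7,1,0,0,0],[-0.2,-0.4,1,0,0,0],[0,0,1,0,0,0],[0,0,0.6,0,0,0],[0,0,0,0,0,0],[0,0,0,0,0,0]]]' -1;  python3 -c "
from h import *
go([452,314,27],-3)
p=ctrl.get_image('wrist');np.savez('w7.npz',**{k:np.array(v) for k,v in p.items()})
d=p['depth'];print(np.isfinite(d).all(),d[150:250,200:300].min())
save(p['color'][60:330,120:400],'w7.png',2.2)"
```

```text
clock: 14.65
eef_pos: [429.4, 318.4, 137.4]
tool_rot: [3.138, 0.001, -0.066]
force: [0.2, 0.4, -0.2]
width: 85.5
t 14.65 tcp [429.4 318.4 137.4] rot [179.8   0.   -3.8] w 85.5 F [ 0.2  0.4 -0.2] q7 -2.36
delta units, after turn:  [0.76 0.11 3.68] rz units -0.13 tilt fix rotvec units [0.03 0.01 0.  ]
True 0.0
```

View pics/w7.png

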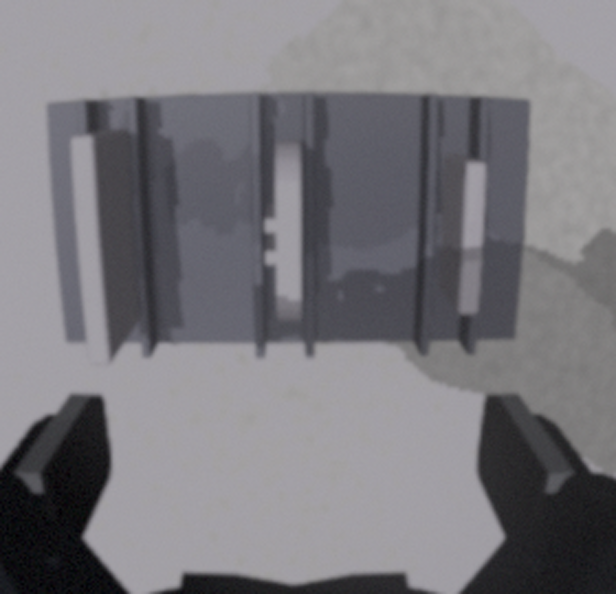

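The ribs are at (270,227) and (270,257) on the +y side of the middle plate (body x 277–301, ends y 145–320). They must end towards +x, so I grasp with yaw near 177° because of the wrist range.

```bash
python3 -m crank '[[[0,0,0,0,0,-1],[0,0,0,0,0,-1],[0,0,0,0,0,-1],[0,0,0,0,0,-1],[0,0,0,0,0,-1],[0,0,0,0,0,-1],[0,0,0,0,0,-1],[0,0,0,0,0,-1],[0,0,0,0,0,-1],[0,0,0,0,0,-1],[0,0,0,0,0,-1],[0,0,0,0,0,-1]]]' -1 && python3 -m crank '[[[0,0,0,0,0,-1],[0,0,0,0,0,-1],[0,0,0,0,0,-1],[0,0,0,0,0,-1],[0,0,0,0,0,-1],[0,0,0,0,0,-1],[0,0,0,0,0,-1],[0,0,0,0,0,-1],[0,0,0,0,0,-1],[0,0,0,0,0,-1],[0,0,0,0,0,-1],[0,0,0,0,0,-1]]]' -1;  python3 -c "
from h import *
z=np.load('w7.npz')
for x,y in((289,242),(289,150),(289,310),(270,242)):print(fray(z,120+(x-.6)/2.2,60+(y-.6)/2.2,48).round(1))
go([452,314,27],177)"
```

```text
clock: 15.7
eef_pos: [445.3, 316.1, 158.6]
tool_rot: [3.113, -0.02, 1.235]
force: [0.2, 0.0, -0.7]
width: 85.4
clock: 16.7
eef_pos: [464.4, 309.2, 181.6]
tool_rot: [3.087, 0.058, 2.531]
force: [0.9, -0.4, -0.1]
width: 85.4
[452.4 318.2  48. ]
[485.7 316.   48. ]
[426.5 320.   48. ]
[452.9 325.1  48. ]
t 16.7 tcp [464.4 309.2 181.6] rot [176.9   3.3 145. ] w 85.4 F [ 0.9 -0.4 -0.1] q7 -0.32
delta units, after turn:  [0.42 0.14 5.15] rz units -5.33 tilt fix rotvec units [0.52 0.55 0.01]
```

```bash
python3 -m crank '[[[0,0,0.3,0.25,0.25,-0.9],[0,0,0.4,0.2,0.2,-0.9],[0,0,0.4,0,0,-1],[0,0,0.3,0,0,-0.9],[0,0,0,0,0,-0.9],[0,0,0,0,0,-0.4],[0,0,0,0,0,0],[0,0,0,0,0,0]]]' -1;  python3 -c "
from h import *
go([452.5,319.5,70],176)"
```

```text
clock: 17.37
eef_pos: [479.7, 302.8, 150.8]
tool_rot: [-3.135, 0.04, 3.068]
force: [-0.5, -1.0, 1.1]
width: 85.6
t 17.37 tcp [479.7 302.8 150.8] rot [-179.6    2.3  175.8] w 85.6 F [-0.5 -1.   1.1] q7 0.15
delta units, after turn:  [0.94 0.49 2.69] rz units -0.03 tilt fix rotvec units [-0.07  0.38 -0.  ]
```

```bash
python3 -m crank '[[[0.4,0.25,0.3,-0.07,0.38,0],[0.3,0.15,0.6,0,0,0],[0.2,0.05,0.6,0,0,0],[0,0,0.6,0,0,0],[0,0,0.5,0,0,0],[0,0,0,0,0,0],[0,0,0,0,0,0]]]' -1;  python3 -c "
from h import *
go([452.5,319.5,70],176)"
```

```text
clock: 17.95
eef_pos: [454.8, 321.5, 72.1]
tool_rot: [3.137, -0.001, 3.055]
force: [-0.2, 1.3, 0.8]
width: 85.7
t 17.95 tcp [454.8 321.5  72.1] rot [ 1.797e+02 -1.000e-01  1.750e+02] w 85.7 F [-0.2  1.3  0.8] q7 0.02
delta units, after turn:  [ 0.07 -0.07  0.07] rz units -0.16 tilt fix rotvec units [ 0.05 -0.01 -0.  ]
```

```bash
python3 -m crank '[[[0.07,-0.07,0.1,0.05,0,-0.16],[0,0,0.35,0,0,0],[0,0,0.4,0,0,0],[0,0,0.4,0,0,0],[0,0,0.15,0,0,0],[0,0,0,0,0,0],[0,0,0,0,0,0]]]' 0;  python3 -c "
from h import *
go([452.5,319.5,28],176)
p=ctrl.get_image('wrist');save(p['color'][100:384,120:400],'w8.png',2.1)"
```

```text
clock: 18.53
eef_pos: [453.5, 320.6, 27.9]
tool_rot: [3.14, 0.001, 3.07]
force: [-1.2, -0.1, -0.1]
width: 42.9
t 18.53 tcp [453.5 320.6  27.9] rot [179.9   0.  175.9] w 42.9 F [-1.2 -0.1 -0.1] q7 -0.04
delta units, after turn:  [ 0.03 -0.04 -0.  ] rz units -0.01 tilt fix rotvec units [0.01 0.01 0.  ]
```

View pics/w8.png

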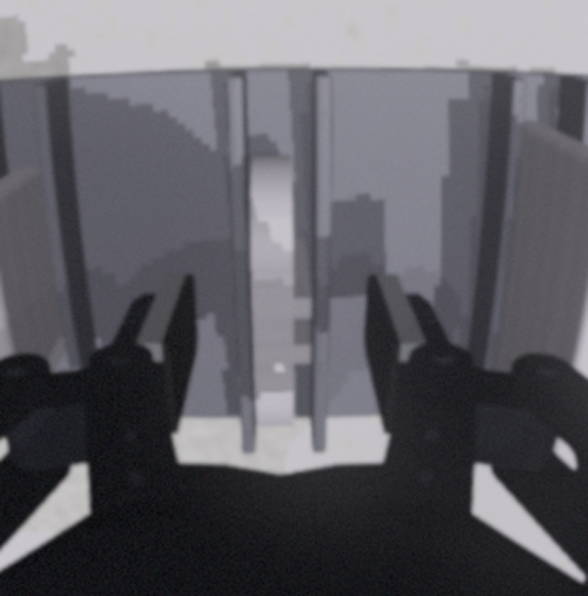

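The plate stands between the pads, with its ribs at rows 307 and 353 level with them. I close and lift.

```bash
python3 -m crank '[[[0,0,0,0,0,0],[0,0,0,0,0,0],[0,0,0,0,0,0],[0,0,0,0,0,0],[0,0,0,0,0,0],[0,0,0,0,0,0],[0,0,-0.3,0,0,0],[0,0,-0.5,0,0,0],[0,0,-0.8,0,0,0],[0,0,-0.8,0,0,0],[0,0,0,0,0,0]]]' 1;  python3 -c "
from h import *
go([553.5,20.5,300],97)"
```

```text
clock: 19.5
eef_pos: [452.7, 320.6, 104.9]
tool_rot: [3.14, -0.001, 3.072]
force: [0.1, 1.5, 0.3]
width: 11.6
t 19.5 tcp [452.7 320.6 104.9] rot [179.9  -0.  176. ] w 11.6 F [0.1 1.5 0.3] q7 0.07
delta units, after turn:  [-10.34   2.12  -6.5 ] rz units 13.16 tilt fix rotvec units [ 0.01 -0.01 -0.  ]
```

```bash
python3 -m crank '[[[0,0,-0.8,0,0,0],[0,0,-0.9,0,0,0],[0,0,-0.9,0,0,0.8],[0,0,-0.9,0,0,0.9],[0,0,-0.9,0,0,0.9],[0,0,-0.9,0,0,0.9],[0,0,-0.9,0,0,0.9],[0,0,-0.9,0,0,0.9],[0,0,-0.6,0,0,0.9],[0,0,-0.3,0,0,0.9],[0,0,0,0,0,0.9],[0,0,0,0,0,0]]]' 1;  python3 -c "
from h import *
go([553.5,21,365],97.4)"
```

```text
clock: 20.5
eef_pos: [449.4, 318.8, 359.9]
tool_rot: [-3.141, -0.002, 2.197]
force: [0.0, -0.0, -1.1]
width: 11.0
t 20.5 tcp [449.4 318.8 359.9] rot [-1.800e+02 -1.000e-01  1.259e+02] w 11.0 F [ 0.  -0.  -1.1] q7 -0.39
delta units, after turn:  [-10.29   2.16  -0.17] rz units 4.75 tilt fix rotvec units [-0.   -0.01  0.  ]
```

```bash
python3 -m crank '[[[0,0,-0.3,0,0,0.9],[0,0,0,0,0,0.9],[0,0,0,0,0,0.9],[0,0,0,0,0,0.9],[0,0,0,0,0,0.9],[-0.6,0.1,0,0,0,0.2],[-0.9,0.2,0,0,0,0],[-0.9,0.2,0,0,0,0],[-0.9,0.2,0,0,0,0],[-0.9,0.2,0,0,0,0],[-0.9,0.2,0,0,0,0],[-0.9,0.2,0,0,0,0]]]' 1;  python3 -m crank '[[[-0.9,0.2,0,0,0,0],[-0.8,0.2,0,0,0,0],[-0.6,0.1,0,0,0,0],[-0.4,0.1,0,0,0,0],[0,0,0,0,0,0],[0,0,0,0,0,0]]]' 1; python3 -c "
from h import *
go([553.5,21,340],97.4)"
```

```text
clock: 21.5
eef_pos: [506.0, 145.8, 363.8]
tool_rot: [-3.127, -0.001, 1.738]
force: [1.1, 1.6, -0.5]
width: 11.2
clock: 22.0
eef_pos: [537.5, 55.8, 358.9]
tool_rot: [-3.118, 0.002, 1.744]
force: [-1.1, 0.8, -0.8]
width: 11.7
t 22.0 tcp [537.5  55.8 358.9] rot [-1.786e+02  1.000e-01  9.990e+01] w 11.7 F [-1.1  0.8 -0.8] q7 -0.25
delta units, after turn:  [-1.22  0.38  0.63] rz units 0.42 tilt fix rotvec units [-0.23  0.02 -0.  ]
```

```bash
python3 -m crank '[[[-0.4,0.15,0,-0.23,0,0.42],[-0.45,0.15,0,0,0,0],[-0.3,0.1,0.1,0,0,0],[0,0,0.3,0,0,0],[0,0,0,0,0,0],[0,0,0,0,0,0]]]' 1; python3 -c "
from h import *
go([553.5,21,300],97.4)
p=ctrl.get_image('wrist');q=ctrl.get_image('top');s=ctrl.get_image('scene')
a=cv2.resize(p['color'][90:384,100:420],None,fx=1.25,fy=1.25)
b=cv2.resize(s['color'][130:262,225:360],None,fx=2.75,fy=2.75,interpolation=cv2.INTER_CUBIC)
h=min(len(a),len(b));save(np.hstack([a[:h],b[:h]]),'m9.png',1)"
```

```text
clock: 22.5
eef_pos: [552.8, 27.4, 344.5]
tool_rot: [-3.138, -0.001, 1.714]
force: [-0.1, 0.8, -0.5]
width: 11.4
t 22.5 tcp [552.8  27.4 344.5] rot [-179.8   -0.    98.2] w 11.4 F [-0.1  0.8 -0.5] q7 -0.23
delta units, after turn:  [-0.21 -0.01  1.48] rz units 0.14 tilt fix rotvec units [-0.03 -0.01  0.  ]
```

View pics/m9.png

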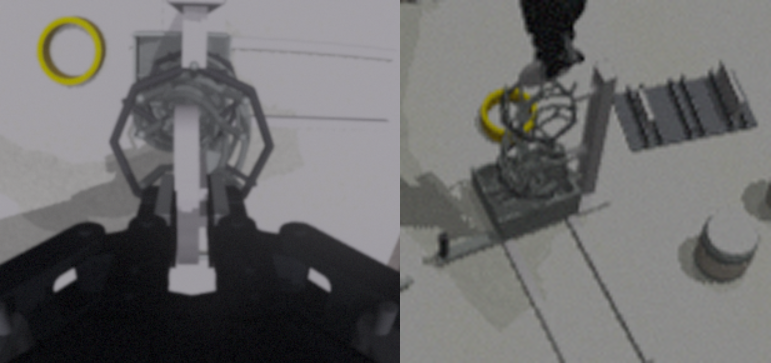

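The right half shows the tray under the chute and the rack with the other two plates in place. In the wrist view (left half; right = +x, up = +y) the plate hangs at x≈188 with its ribs on the right (+x), and the ring's side vertices are at (112,143) and (272,143). I check the mouth centre from the ring.

```bash
python3 -m crank '[[[-0.15,0,0.1,0,0,0.14],[0,0,0,0,0,0],[0,0,0,0,0,0]]]' 1
python3 - <<'E'
from h import *
p=ctrl.get_image("wrist");s=ctrl.get_image("top")
go([553.5,21,300],97.4)
w=[]
for n in("top",):
    v=cloud(s).reshape(-1,3)
    q=v[(v[:,2]>255)&(v[:,2]<276)&(np.hypot(v[:,0]-553,v[:,1]-21)<62)&(np.hypot(v[:,0]-553,v[:,1]-21)>40)]
    print(len(q),cv2.minEnclosingCircle(q[:,:2].astype(np.float32)))
# fisheye cloud
K=p["camera_matrix"];d=p["depth"];r,c=np.mgrid[0:384,0:512];a=np.stack([(c-K[0,2])/K[0,0],(r-K[1,2])/K[1,1]],-1);th=np.linalg.norm(a,axis=-1,keepdims=True)+1e-9
C=np.concatenate([a/th*np.tan(th),np.ones_like(th)],-1)*d[...,None]
X=((C-np.array(p["t"]))@np.array(p["R"]));X[d==0]=np.nan;X=X.reshape(-1,3)
rad=np.hypot(X[:,0]-553,X[:,1]-21)
q=X[(abs(X[:,2]-267)<12)&(rad<62)&(rad>38)];print("ring",len(q))
f=lambda s:np.hypot(q[:,0]-s[0],q[:,1]-s[1])-s[2]
from scipy.optimize import least_squares
print(least_squares(f,[553,21,50],loss="soft_l1").x, np.median(q[:,2]))
pl=X[(X[:,2]>305)&(X[:,2]<370)&(abs(X[:,0]-553)<16)&(abs(X[:,1]-25)<55)]
print("plate",len(pl),np.percentile(pl,[2,50,98],axis=0).round(1).tolist())
E
```

```text
clock: 22.9
eef_pos: [553.6, 24.0, 342.2]
tool_rot: [-3.14, -0.001, 1.7]
force: [-0.4, -0.3, 0.1]
width: 11.5
t 23.0 tcp [553.5  23.8 342.2] rot [-179.9   -0.    97.4] w 11.8 F [ 0.7  0.4 -1. ] q7 -0.24
delta units, after turn:  [-0.09 -0.01  1.41] rz units 0.0 tilt fix rotvec units [-0.02 -0.    0.  ]
0 ((0.0, 0.0), 0.0)
ring 2881
[554.08689815  23.11823651  46.77829963] 268.0652380193165
plate 3719 [[538.7, 1.9, 340.0], [552.2, 34.4, 361.0], [567.1, 61.1, 368.6]]
```

```bash
python3 -m crank '[[[-0.06,0,0.2,-0.02,0,0],[0,0,0.3,0,0,0],[0,0,0.3,0,0,0],[0,0,0.3,0,0,0],[0,0,0.2,0,0,0],[0,0,0,0,0,0],[0,0,0,0,0,0]]]' 1; python3 -c "
from h import *
go([553.7,22,300],97.4)"
```

```text
clock: 23.58
eef_pos: [552.9, 21.7, 297.9]
tool_rot: [-3.14, -0.001, 1.7]
force: [0.2, 0.9, -0.5]
width: 11.6
t 23.58 tcp [552.9  21.7 297.9] rot [-179.9   -0.    97.4] w 11.6 F [ 0.2  0.9 -0.5] q7 -0.26
delta units, after turn:  [ 0.01  0.03 -0.07] rz units 0.0 tilt fix rotvec units [-0.02 -0.01  0.  ]
```

```bash
python3 -m crank '[[[0,0,0,0,0,0],[0,0,0,0,0,0],[0,0,0,0,0,0],[0,0,0,0,0,0],[0,0,0,0,0,0],[0,0,0,0,0,0],[0,0,0,0,0,0],[0,0,0,0,0,0],[0,0,-0.4,0,0,0],[0,0,-0.8,0,0,0],[0,0,-0.9,0,0,0],[0,0,-0.9,0,0,0]]]' 0; python3 -m crank '[[[-0.2,-0.9,-0.5,0,0,0],[-0.2,-0.9,0,0,0,0],[-0.2,-0.9,0,0,0,0],[-0.2,-0.9,0,0,0,0],[-0.2,-0.9,0,0,0,0],[0,0,0,0,0,0],[0,0,0,0,0,0]]]' 0
python3 - <<'E'
from h import *
go([553.7,22,300],97.4)
s=ctrl.get_image("scene");t=ctrl.get_image("top")
a=cv2.resize(s["color"][165:265,235:335],None,fx=4,fy=4,interpolation=cv2.INTER_CUBIC)
b=cv2.resize(t["color"][140:240,180:280],None,fx=4,fy=4,interpolation=cv2.INTER_CUBIC)
save(np.hstack([a,b]),"f10.png",1)
for n,p in(("s",s),("t",t)):
  for r in ctrl.search_frame("plate_center",p)[:2]:print(n,r)
E
```

```text
clock: 24.58
eef_pos: [550.5, 21.0, 386.7]
tool_rot: [-3.13, -0.002, 1.701]
force: [1.0, 0.0, 0.1]
width: 42.6
clock: 25.17
eef_pos: [419.1, -25.9, 408.8]
tool_rot: [3.14, -0.0, 1.702]
force: [0.1, 0.7, -0.1]
width: 42.8
t 25.17 tcp [419.1 -25.9 408.8] rot [179.9  -0.   97.5] w 42.8 F [ 0.1  0.7 -0.1] q7 0.01
delta units, after turn:  [1.01 4.66 3.63] rz units 0.02 tilt fix rotvec units [ 0.02 -0.   -0.  ]
```

View pics/f10.png

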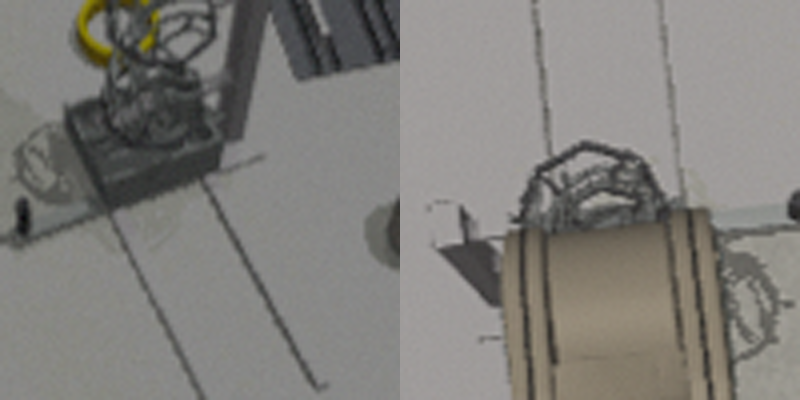

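That picture is my twelfth and last. It shows no plate sticking out of the chute mouth, but the wires and the arm hide the tray inside, so I now check with depth. First the arm moves aside.

```bash
python3 -m crank '[[[-0.9,0,0,0,0,0],[-0.9,0,0,0,0,0],[-0.9,0,0,0,0,0],[-0.9,0,0,0,0,0],[-0.9,0,0,0,0,0],[-0.9,0,0,0,0,0],[-0.9,0,0,0,0,0],[-0.9,0,0,0,0,0],[0,0,0,0,0,0],[0,0,0,0,0,0]]]' 0
cat > chk.py <<'E'
from h import *
import sys
def fcloud(p):
    K=p["camera_matrix"];d=p["depth"];r,c=np.mgrid[0:384,0:512];a=np.stack([(c-K[0,2])/K[0,0],(r-K[1,2])/K[1,1]],-1);th=np.linalg.norm(a,axis=-1,keepdims=True)+1e-9
    C=np.concatenate([a/th*np.tan(th),np.ones_like(th)],-1)*d[...,None]
    X=((C-np.array(p["t"]))@np.array(p["R"]));X[d==0]=np.nan;return X
u=np.array([.9917,.1288,0]);v=np.array([-.1288,.9917,0]);c0=np.array([553.5,21.5,0])
go([0,0,0])
for n in sys.argv[1:]:
    p=ctrl.get_image(n);X=(fcloud if n=="wrist" else cloud)(p).reshape(-1,3);B=np.array(p["color"]).reshape(-1,3).mean(1)
    S=np.c_[(X-c0)@u,(X-c0)@v,X[:,2]]
    m=(abs(S[:,0])<54)&(abs(S[:,1])<60)&(S[:,2]>0)&(S[:,2]<98)
    print(n,"tray pts",m.sum(),"slot pts",((np.hypot(S[:,0],S[:,1])<14)&(S[:,2]>110)&(S[:,2]<290)).sum())
    for a in range(-50,50,10):
        print(a,end=": ")
        for b in range(-60,60,12):
            k=m&(S[:,0]>=a)&(S[:,0]<a+10)&(S[:,1]>=b)&(S[:,1]<b+12)
            print("%3.0f/%3.0f"%(np.median(S[k,2]),np.median(B[k])) if k.sum()>0 else "   .   ",end=" ")
        print()
    for r in ctrl.search_frame("plate_center",p)[:3]:
        x,y,a,b=np.array(r["extent"]);s=X.reshape(384,512,3)[int(y-b/4):int(y+b/4)+1,int(x-a/4):int(x+a/4)+1].reshape(-1,3);print(round(r["conf"],2),r["extent"],np.nanmedian(s,0).round())
E
python3 chk.py top scene
```

```text
clock: 26.2
eef_pos: [462.9, -243.6, 402.7]
tool_rot: [3.137, -0.012, 1.721]
force: [0.3, 1.1, -0.0]
width: 42.6
t 26.2 tcp [ 462.9 -243.6  402.7] rot [179.7  -0.7  98.6] w 42.6 F [ 0.3  1.1 -0. ] q7 0.41
delta units, after turn:  [ 10.34 -14.04  13.42] rz units -0.0 tilt fix rotvec units [ 0.04 -0.11 -0.  ]
top tray pts 562 slot pts 0
-50:  40/ 92  38/ 98  49/138  50/104  53/129  53/107  54/110  43/ 97  36/100  36/ 95 
-40:  49/106  47/ 94  57/110  64/ 99  58/ 98  57/ 87  89/ 80  47/ 82  44/ 86  46/ 85 
-30:  58/ 99  55/ 98  61/ 69  57/ 83  52/ 93  57/ 77  57/ 82  61/ 78  55/ 78  55/ 86 
-20:  67/ 92  70/102  66/ 69    .     63/ 65  68/ 83  66/ 84  64/ 77  61/ 83  65/ 85 
-10:  77/ 78  73/ 91  81/ 71  79/ 84  78/ 95  79/ 97  71/ 73  77/ 75    .     75/ 77 
0:  86/ 82  83/ 64  87/ 99  86/ 68  88/102  89/ 94  81/ 83  84/ 88  90/ 85    .    
10:  94/ 86  97/ 66  91/ 84  97/ 91  96/ 83  93/ 88  93/ 93  93/ 80  96/ 78    .    
20:  98/ 82    .     95/ 82    .     98/109  96/ 91  97/ 67    .       .       .    
30:    .       .       .       .       .       .       .       .       .      
[... 322 characters left out ...]
60    .     59/ 56 
-30:  58/ 80  59/ 64  63/ 85  61/ 72  60/ 75  60/ 58  59/ 62  60/ 53    .     58/ 76 
-20:  64/ 66  24/ 66  20/ 81  68/ 62  68/ 66  67/ 53  69/ 62  41/ 65  62/ 58    .    
-10:  79/ 52  21/ 66  18/ 66  20/ 66  20/ 63  50/ 62  79/ 59  51/ 65  18/ 57  20/ 55 
0:  87/ 65  84/ 61  56/ 64  21/ 66  23/ 68  88/ 64  22/ 55  19/ 55  18/ 79  38/ 56 
10:  94/ 69  97/ 50  98/ 55  93/ 59  96/ 67  96/ 56  92/ 64    .       .     59/ 54 
20:    .       .       .       .       .       .       .       .       .     66/ 78 
30:  40/ 57  47/ 56  57/ 59  55/ 54  59/ 55  51/ 59  51/ 60  43/ 57  46/ 57  57/ 70 
40:  43/ 72  42/ 68  35/ 56  44/ 58  36/ 56  29/ 57  51/ 57  35/ 60  25/ 77  41/ 58
```

Depth puts a 12–15 mm step on the slope's low end at tray x −50…−30, y −36…+24, and the network finds the plate there (0.59). Nothing is left in the slot. I take a closer wrist depth look to check the face.

```bash
python3 -m crank '[[[0.6,0,0.4,0,0,0],[0.8,0,0.9,0,0,0],[0.9,0,0.9,0,0,0],[0.9,0,0.9,0,0,0],[0.9,0,0.9,0,0,0],[0.7,0.1,0.9,0,0,0],[0.3,0.1,0.9,0,0,0],[0,0.1,0.9,0,0,0],[0,0,0.8,0,0,0],[0,0,0,0,0,0],[0,0,0,0,0,0]]]' 0
cat > chk2.py <<'E'
from chk import *
p=ctrl.get_image("wrist");np.savez("wl.npz",**{k:np.array(q) for k,q in p.items()})
go([450,-90,150],98)
X=fcloud(p);print(ctrl.search_frame("plate_center",p)[:2])
S=np.stack([(X-c0)@u,(X-c0)@v,X[...,2]],-1).reshape(-1,3);B=np.array(p["color"]).reshape(-1,3).mean(1)
t=np.radians(44);n=np.array([-np.sin(t),0,np.cos(t)]);q=S@n;al=S@np.array([np.cos(t),0,np.sin(t)])
m=(abs(S[:,0])<54)&(abs(S[:,1])<60)&(S[:,2]>20)&(S[:,2]<90)&(S[:,0]>-51)
fl=np.median(q[m&(abs(S[:,1])>48)]);print("n",m.sum(),"floor q",fl)
print("rows: along-slope mm; cols y; value: height above floor (normal)")
ys=np.arange(-60,60,5);print("     ",*["%4d"%y for y in ys])
for a in range(-12,48,6):
    print("%5d"%a,*["%4.0f"%(np.median(q[k])-fl) if (k:=m&(al>=a)&(al<a+6)&(S[:,1]>=y)&(S[:,1]<y+5)).sum() else "   ." for y in ys])
E
python3 chk2.py
```

```text
clock: 27.32
eef_pos: [452.1, -69.6, 178.5]
tool_rot: [3.121, -0.004, 1.745]
force: [0.3, 0.2, 1.6]
width: 42.6
t 27.32 tcp [452.1 -69.6 178.5] rot [178.8  -0.2 100. ] w 42.6 F [0.3 0.2 1.6] q7 -0.11
delta units, after turn:  [  4.89 -14.44   5.95] rz units -0.0 tilt fix rotvec units [ 0.2  -0.04 -0.  ]
t 27.37 tcp [452.  -69.7 178.7] rot [178.8  -0.2  99.9] w 43.0 F [-0.3  0.9 -0.5] q7 -0.11
delta units, after turn:  [-0.66 -0.16  0.96] rz units 0.32 tilt fix rotvec units [ 0.2  -0.04 -0.  ]
[{'extent': [325.3, 108.8, 47.8, 73.8], 'conf': 0.74}, {'extent': [366.2, 151.1, 154.6, 239.1], 'conf': 0.52}]
n 7362 floor q 58.40809496937526
rows: along-slope mm; cols y; value: height above floor (normal)
       -60  -55  -50  -45  -40  -35  -30  -25  -20  -15  -10   -5    0    5   10   15   20   25   30   35   40   45   50   55
  -12    0    0    0    1    1    .    8    .    .    .    .    9    .    .    8    7    8    8   -1   -0   -1   -0   -0   -1
   -6    1    0    0    0   10    9    9    9    9   13    9    9   13    9    9    8    8    8   -0   -1   -1   -1   -1   -0
    0    1    0
[... 292 characters left out ...]
   10    9    9    9    3   -0   -0   -1   -0   -1   -0   -1   -1   -1
   18    2    0    0    0    0    0    1    4    7   33    6    7   -0   -0   33   33   -0   -0   -0   -0   -1   -1   -1   -1
   24    1    1    0   -0    0    0    0   -0   32   33   -0   -0   -0   -0    0   32    .   -1   -0   -1   -1   -1   -1   -1
   30    0    0    0    0    0    .    0   -0    1   32   -0   -0   -0   -0    0   31   -0   -1   -2    .    0   -1   -0   -1
   36    0    0    0    .    1    1   -0   -0    0   -0   -0   -0   -0   -0   -0   -0   -0   -0   -0    .   -1    .   -1   -0
   42    0    0    0    .    0    0    0   -0    0   -0    0   -0   -0   -0   -0   -1   -0   -0   -1   -1   -1    0   -1   -1
```

The plate lies flat on the slope: a 9 mm body with two 13 mm ribs facing up, across the low end of the floor. The arm is in free air, so I hand in.

```bash
python3 -c "
from h import *
w=cloud(ctrl.get_image('scene')).reshape(-1,3)
h=w[(w[:,2]>8)&(w[:,2]<60)&(abs(w[:,0]-440)<60)&(abs(w[:,1]+262)<35)];print('handle',len(h),np.percentile(h[:,2],[50,95]) if len(h) else '')
print(ctrl.read_state()['force'].round(1)); print(ctrl.finish_job())"
```

```text
handle 140 [28.60017767 34.89343882]
[ 0.2 -0.4  0.1]
the job is handed in; nothing more can be done
None
```

The job is handed in at about 27 s of the 72 s. `finish_job` gives no verdict, so what follows rests on my own checks.

**What I did**
- I hooked the tray's post and dragged the tray home; the pull rose to about 34 N at the stop. I then laid the tool back flat on the bench and let go.
- I took the ribbed plate from the middle slot and turned it so its ribs faced +x. I let it go with its lower edge about 20 mm below the mouth.

**Last checks**
- **Tray:** the post measures (602, −123) mm, against (602, −125) expected with the tray home.
- **Plate:** depth shows a 9 mm body with two 13 mm ribs on top, lying flat on the slope and inside the tray. Nothing is left in the slot.
- **Hook tool:** the handle top is about 29 mm above the bench, so it lies flat.
- **Robot:** it stood in free air with about 0 N at the wrist.

**Limits and disagreements**
- **Camera differences:** two estimates of the chute centre differed by about 2 mm, which the fit allowed.
- **Bystanders:** I did not re-measure them at the end. None looked disturbed in the later pictures.
- **Pictures:** I viewed 12, the most allowed and more than the planned 8, so the final checks were made on numbers only.

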